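# Cookbook out of a tight rack and onto the recipe stand

### The arm

A 6-joint arm with a two-finger parallel gripper is mounted at the origin on a cart in front of the work surface, level with it; the furniture and walls round the work are solid. World frame = base frame: x ahead of the robot, y to its left, z up, the work surface at z = 0. Lengths are in m, angles in rad, forces in N, time in s.
With the tool pointing down it reaches from about 0.3 to 0.85 m from the base axis. Payload 5.4 kg.
Tool frame: the origin (TCP) lies at the very end of the fingers, on their centre line; the grasp point (between the pads) lies 19 mm behind it; y points along the fingers, z is the direction in which the jaws open and shut, and the axes are right-handed (so a half turn about y gives the same grasp; the last joint's range is limited). The gripper opens to 85 mm and grips with 20 to 120 N. Pads are 22 mm wide; open, the fingers measure 114 mm over their backs; the gripper's body (76 mm by 85 mm) begins 54 mm behind the grasp point. The pads swing forward as they close: fully open they stand 13 mm farther back than shut.
Start: joints at [1.06, 0.158, 1.597, -0, 1.386, -0.21], TCP at [0.17, 0.549, 0.231] pointing down, gripper open.
Joint ranges: [-2.91, 2.91], [-0.94, 2.29], [0.18, 2.7], [-1.29, 4.43], [0.17, 2.64], [-3, 3]. Speed limits (rad/s): [2.57, 2.57, 3.14, 3.14, 3.14, 3.14].

### API

Orientations are given as a 3x3 rotation matrix whose columns are the frame's x, y, z axes.
In Python, from rig import readout, imaging, r gives the robot as it stands. The module is installed in compiled form; this text tells all that it offers.
- The arm moves only by the tool drive_tool, never from a script. Its argument "series" is a list that holds one entry, the list of rows, each a list of 7 numbers: the shift along the world's x, y, z in units of 15 cm (1.0 is 15 cm), then the turn, a rotation vector about the world's x, y, z in units of 0.5 rad (1.0 is 0.5 rad), then the opening, from 0 (shut) to 1 (fully open). A call has exactly 10 rows; each row is the pose to reach, as a shift and turn from the pose commanded when the call began; what a row does not reach only later rows make up. A row lasts 1/12 s, in which the tool goes at most 41.7 mm and 7.16 degrees, less where a joint would pass 70% of its speed; a pose out of reach is approached as far as the arm can. A call with a number of a shift or a turn outside -1 to 1 is refused whole. A call with a gripper value outside its range is refused whole. The fingers move at their own pace and stop on an object; "grip_force" is the grip in N (left out, the last holds). Time passes only in rows, so rows that repeat a pose let the fingers close, or fill a call up. It gives the time, the measured TCP pose, the force and the opening at its end, in the units of the state.
- readout.read_state(): the state, without advancing time (a new reading comes with each control period).
- imaging.snapshot(name): name is "scene" or "top" or "wrist"; returns (picture, depth): 420x560x3 uint8, red, green, blue; 420x560 float32, m along the optical axis (not along the pixel's ray), 0 where there is no reading.
- imaging.camera_params(name): a dict with "fx", "fy", "cx", "cy" (pixels), "camera_from_world" (4x4, takes a point from world to camera coordinates); the wrist camera has in their place "hand_eye" (4x4, takes a point from camera to tool coordinates, whose origin is the TCP and whose axes are the tool frame's). Camera axes: x right, y down, z forward; pixel columns grow to the right and rows downward; lengths in m; the calibration is good to about 2 mm. A picture is of the moment at which its call begins: read the wrist's pose just before it. camera_params takes no time and is no camera call.
- r.close_job(): hands the job in, once; it reports no verdict.
The state is a dict: "time": time; "joint_pos": joint angles; "joint_vel": joint speeds; "effort": joint torques, N m; "ee_pos": TCP position; "eef_rot": TCP orientation; "contact_force": force on the tool from outside, world axes, zero at the start; "wrist_torque": the same for the moment, N m; "finger_gap": finger opening in m.
Only numpy, scipy, OpenCV 4.12 (cv2) and the standard library are available. Lean on these libraries where they do the work, as an engineer would, in place of code of your own. Each camera call takes 0.05 s, during which the arm holds its last target. There are 200 camera calls.

### The job

Fetch the shortest cookbook out of the tightly packed rack: it cannot be gripped between its neighbours, so first tip it forward by the top edge of its spine, then grip it and lift it out, leaving the other books standing in the rack. Set it gently on the recipe stand, upright and right way up, resting on the ledge and leaning against the back rest, centred, with its front cover to the cook (spine on the left as seen from the stand's front). Leave the egg box and the spice jar where they are.

Things in the scene. Friction and masses are not known exactly. Their poses are not given: they have to be found in the camera images.
- cookbook_center (a point): centre of the book to fetch: the shortest in the row, a closed hardback in sage grey-green, 38 mm thick, 172 mm tall, 118 mm from spine to fore-edge, 0.3 to 0.55 kg. Axes: x from spine to fore-edge, y through the thickness from front cover (-y) to back cover, z from foot to head. In the rack its spine faces the rack's front
- cookbook_head (a point): middle of the top edge of the cookbook's spine (outer face); same axes. Spine and covers are 3 mm boards standing 4 mm proud of the page block: at the head there is a trough 32 mm wide and 4 mm deep behind the spine, where a fingertip can press on the pages and catch the spine from behind
- cookbook_foot (a point): middle of the bottom edge of the cookbook's spine (its outer face); same axes
- thick_a: hardback of the same make, 38 mm thick, 184 mm tall, 118 mm deep. Origin at the middle of the bottom edge of its spine, axes as for the cookbook. The three thick books stand in any order in the middle three places of the row
- thick_b: oat-coloured hardback, 38 mm thick, 188 mm tall, 120 mm deep; origin and axes as before
- thin_left: thin brown hardback at the left end of the row, 24 mm thick, 188 mm tall, 116 mm deep; origin and axes as before
- thin_right: thin dark hardback at the right end of the row, 20 mm thick, 182 mm tall, 114 mm deep; origin and axes as before
- book_rack: dark wooden rack, fixed, 150 mm deep, 230 wide. Origin: centre of underside; x to the back, y left, z up. Books stand side by side without gaps on a floor 16 mm up, spines at x = -60 mm. The front lip (x = -75 to -63) rises 13 mm above the floor: a book cannot slide out, it tips over the lip's edge. The back board (x = +64) is 119 mm high. A sprung bookend is at the right
- stand_seat (a point): light wooden recipe stand, fixed, 150 mm wide: middle of the inner corner between ledge and back rest. Axes lean back with it by 0.30 rad: z up along the back rest, x from front to back square to it, y to the stand's left. The ledge runs 58 mm forward (to x = -58 mm) and has a 10 mm high lip along its front; the back rest is 90 mm high
- egg_box: closed grey egg box, 106 x 155 x 72 mm, origin at the centre of its underside; a bystander right of the stand
- spice_jar: spice jar, 41 mm across, 105 mm tall, origin at the centre of its underside; a bystander right of the stand
- bookend_face (a point): middle of the foot of the sprung bookend's pressing face, at the right end of the row; axes as the rack's. It presses the row together with about 10 N, so that a book tipped by up to 0.6 rad stays about where it is left by friction. The spring has only 3 mm of travel left: once the book is out the gap stays open and the others go on standing by themselves

How it is judged:
On the way, in this order (a step that is already met when the one before it is completed fails the run):
1. the cookbook is tipped forward by 10 degrees or more, its foot still in the rack, the other thick books upright (angle between cookbook_center's own z axis and vertical above 0.175 rad and z of cookbook_foot in the frame of book_rack below 0.05 m and x of cookbook_foot in the frame of book_rack above -0.075 m and angle between each of thick_a, thick_b's own z axis and vertical below 0.15 rad), for 0.2 s.
2. the cookbook is lifted clear of the rack (z of cookbook_foot in the frame of book_rack above 0.1 m), for 0.2 s.
At the end, for the whole second after the job is handed in: The cookbook rests right way up on the stand's ledge (within 8 mm of seated), leaning along the back rest within 7 degrees, centred within 30 mm, spine on the left and front cover outward; the four other books stand at rest in the rack, within 9 degrees of upright (x of cookbook_center in the frame of stand_seat between -0.034 and -0.012 m and y of cookbook_center in the frame of stand_seat between -0.03 and 0.03 m and z of cookbook_center in the frame of stand_seat below 0.094 m and z of cookbook_head in the frame of stand_seat above 0.15 m and y of cookbook_head in the frame of stand_seat above 0.02 m and angle between the z axis of cookbook_center and the z axis of stand_seat, either way round below 0.12 rad and angle between the y axis of cookbook_center and the x axis of stand_seat, either way round below 0.12 rad and linear speed of each of thick_a, thick_b below 0.02 m/s and angle between each of thick_a, thick_b, thin_left, thin_right's own z axis and vertical below 0.15 rad and z of each of thick_a, thick_b, thin_left, thin_right in the frame of book_rack below 0.03 m); the robot touches nothing.
It fails at once if another book is pulled over or out of the rack (angle between any of thick_a, thick_b, thin_left, thin_right's own z axis and vertical above 0.45 rad).
It fails at once if the cookbook is dropped or slammed on the stand (over 45 N) (contact force between cookbook and recipe_stand above 45 N).
It fails at once if the egg box or the spice jar is moved by more than 30 mm (distance of any of egg_box, spice_jar from where it was at the start of the episode above 0.03 m).
It also fails if it takes over 64 s, if anything falls off the work surface, if the arm or the gripper's body presses on something with over 40 N, if the wrist force passes 120 N, or if a joint passes its speed limit or range.

## Working session

There is one attempt and no reset: what is moved stays moved. The work goes in short steps, Python scripts to look and compute and a tool call to move; the robot and the scene stay as the last step left them, time stands still between calls to the robot, and variables do not carry over. Pictures are saved under pics/ and viewed, about 8 in all and at most 12, crops included, and the job is handed in when it is done.

Besides the shell and the picture viewer there is one more tool, called after "Request:" by a JSON object that holds its "name" and its "arguments", one argument or row to a line. drive_tool: Moves the arm, as the interface text tells. Shifts and turns lie within -1 to 1; 1 stands for 15 cm of shift or 0.5 rad of turn. Its arguments: {"type":"object","properties":{"series":{"type":"array"},"grip_force":{"type":"number"}},"required":["series"]}

```bash
mkdir -p pics
cat > h.py <<'E'
import numpy as np, cv2
from rig import readout, imaging, r
def cloud(name, st=None):
    """picture, world points HxWx3 (nan where no reading)"""
    p=imaging.camera_params(name)
    if name=="wrist": s=readout.read_state()
    im,d=imaging.snapshot(name)
    v,u=np.mgrid[:420,:560]
    c=np.stack([(u-p['cx'])/p['fx']*d,(v-p['cy'])/p['fy']*d,d],-1)
    if name=="wrist":
        T=np.eye(4);T[:3,:3]=s['eef_rot'];T[:3,3]=s['ee_pos'];T=T@np.array(p['hand_eye'])
    else: T=np.linalg.inv(np.array(p['camera_from_world']))
    w=c@T[:3,:3].T+T[:3,3]; w[d==0]=np.nan
    return im,w
def save(im,n): cv2.imwrite('pics/'+n,cv2.cvtColor(im,cv2.COLOR_RGB2BGR))
E
python3 - <<'E'
from h import *
a,wa=cloud('scene');b,wb=cloud('top')
np.savez('c0.npz',a=a,wa=wa,b=b,wb=wb)
save(a,'s0.png');save(b,'t0.png')
s=readout.read_state();print(s['time'],s['ee_pos'],np.round(s['eef_rot'],3),s['finger_gap'],s['contact_force'])
for n in('scene','top'):
    T=np.linalg.inv(np.array(imaging.camera_params(n)['camera_from_world']));print(n,T.round(3))
print(imaging.camera_params('wrist'))
E
```

```text
0.1 [0.17009734 0.54868436 0.23039315] [[ 0.955 -0.001  0.296]
 [-0.296 -0.002  0.955]
 [-0.    -1.    -0.002]] 0.08564611604824802 [ 0.70931741 -0.3672514   0.48471881]
scene [[ 0.546 -0.641  0.54  -0.24 ]
 [-0.838 -0.422  0.346 -0.554]
 [ 0.006 -0.641 -0.767  1.267]
 [ 0.     0.     0.     1.   ]]
top [[ 0.02  -0.984  0.178  0.278]
 [-1.    -0.019  0.004 -0.047]
 [-0.    -0.178 -0.984  1.461]
 [ 0.     0.     0.     1.   ]]
{'fx': 291.1977254648815, 'fy': 291.1977254648815, 'cx': 280.7427907843065, 'cy': 205.15920493825791, 'hand_eye': array([[ 1.33572793e-04,  9.55544055e-01,  2.94848336e-01,
        -7.55016992e-02],
       [-6.68395367e-04, -2.94848187e-01,  9.55543876e-01,
        -1.43039036e-01],
       [ 9.99999768e-01, -3.24709926e-04,  5.99297524e-04,
        -6.06235211e-04],
       [ 0.00000000e+00,  0.00000000e+00,  0.00000000e+00,
         1.00000000e+00]])}
```

View pics/s0.png

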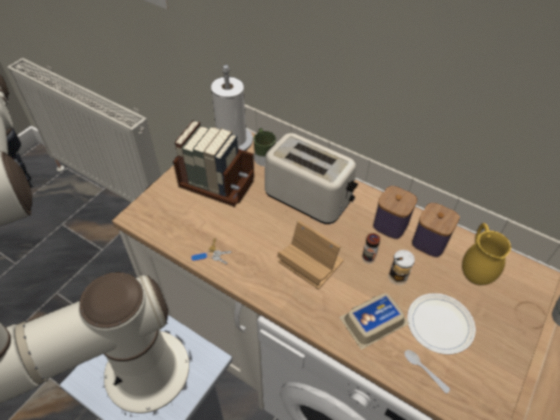

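View pics/t0.png

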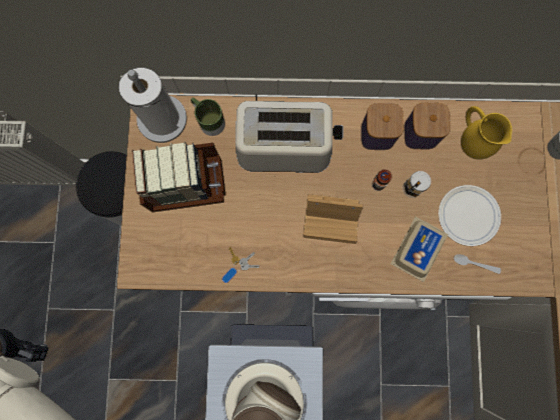

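Run:
```python
from h import *
z=np.load('c0.npz');a,b,wa,wb=z['a'],z['b'],z['wa'],z['wb']
f=lambda im,x,y,w,h:cv2.resize(im[y:y+h,x:x+w],(400,300),interpolation=cv2.INTER_CUBIC)
o=np.vstack([np.hstack([f(a,160,110,120,90),f(a,260,210,120,90)]),np.hstack([f(b,120,135,120,90),f(b,280,175,100,75)])])
save(o,'c1.png')
np.set_printoptions(precision=3,suppress=True)
for u,v in[(150,170),(170,170),(185,168),(195,165),(215,185),(160,205),(332,207),(330,228),(330,240)]: print((u,v),wb[v,u],b[v,u])
```

```text
(150, 170) [0.604 0.306 0.181] [203 201 174]
(170, 170) [0.601 0.251 0.195] [210 209 183]
(185, 168) [0.606 0.211 0.2  ] [214 214 187]
(195, 165) [0.615 0.187 0.197] [78 81 80]
(215, 185) [0.594 0.152 0.061] [146 148 149]
(160, 205) [0.541 0.314 0.02 ] [53 34 19]
(332, 207) [ 0.531 -0.176  0.096] [92 72 47]
(330, 228) [ 0.48  -0.176  0.042] [157 123  81]
(330, 240) [ 0.446 -0.175  0.045] [101  79  55]
```

View pics/c1.png

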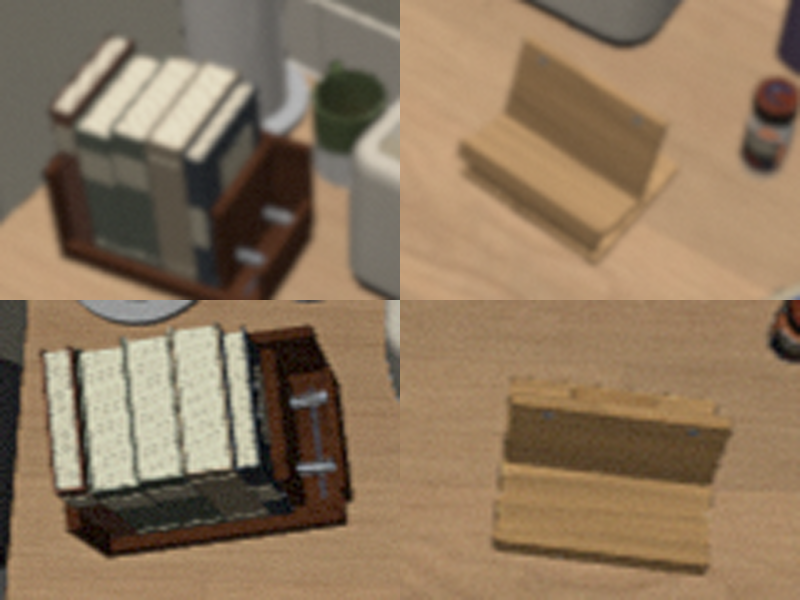

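Run:
```python
from h import *
np.set_printoptions(precision=4,suppress=True)
z=np.load('c0.npz');a,b,wa,wb=z['a'],z['b'],z['wa'],z['wb']
for n,im,w in(('scene',a,wa),('top',b,wb)):
    reg=(w[...,1]>.1)&(w[...,1]<.4)&(w[...,0]>.42)&(w[...,0]<.72)
    white=reg&(im.min(-1)>140)&(w[...,2]>.165)&(w[...,2]<.21)
    h=np.round(w[...,2][white],3)
    q=w[white]; 
    rect=cv2.minAreaRect(q[:,:2].astype(np.float32)); print(n,'row',rect,len(q))
    # local row dir
    c=q.mean(0);U=np.linalg.svd(q[:,:2]-c[:2])[2]; print(c,U)
    th=np.arctan2(U[0,1],U[0,0])
    s=(q[:,:2]-c[:2])@U[0]
    for lo in np.arange(-.1,.1,.008):
        m=(s>=lo)&(s<lo+.008)
        if m.sum()>3:
            t=(q[m,:2]-c[:2])@U[1]
            print(round(lo,3),m.sum(),np.median(q[m,2]).round(4),q[m,2].std().round(4),np.percentile(t,[2,98]),c[:2]+U[0]*(lo+.004))
    m=np.abs(w[...,0]-.49)<.12
    m&=(np.abs(w[...,1]+.18)<.12)&(w[...,2]>.015)&(w[...,2]<.15)
    q=w[m]; print('stand',len(q),q.min(0),q.max(0),cv2.minAreaRect(q[:,:2].astype(np.float32)))
```

```text
scene row ((0.6107879281044006, 0.2627830505371094), (0.11723069101572037, 0.15534035861492157), 8.34195327758789) 950
[0.61   0.2598 0.1951] [[ 0.172  -0.9851]
 [ 0.9851  0.172 ]]
-0.084 11 0.1985 0.0021 [-0.0451  0.0359] [0.5962 0.3386]
-0.076 61 0.1998 0.0025 [-0.0451  0.0514] [0.5976 0.3308]
-0.068 31 0.2008 0.0022 [-0.0492  0.047 ] [0.599  0.3229]
-0.06 26 0.183 0.0102 [-0.0422  0.0536] [0.6004 0.315 ]
-0.052 59 0.1832 0.0023 [-0.0474  0.0548] [0.6017 0.3071]
-0.044 59 0.184 0.0026 [-0.0504  0.0536] [0.6031 0.2992]
-0.036 45 0.1844 0.0025 [-0.0487  0.0486] [0.6045 0.2914]
-0.028 5 0.1949 0.0052 [-0.0531  0.0429] [0.6059 0.2835]
-0.02 71 0.1962 0.003 [-0.0488  0.046 ] [0.6072 0.2756]
-0.012 57 0.1957 0.0026 [-0.0517  0.0543] [0.6086 0.2677]
-0.004 64 0.1952 0.0024 [-0.0507  0.0523] [0.61   0.2598]
0.004 62 0.1958 0.0025 [-0.053   0.0538] [0.6114 0.2519]
0.012 27 0.2015 0.003 [-0.0545  0.0394] [0.6127 0.2441]
0.02 75 0.2002 0.0029 [-0.0473  0.0534] [0.6141 0.2362]
0.028 67 0.1995 0.0024 [-0.0494  0.0514] [0.6155 0.2283]
0.036 66 0.1995 0.0023 [-0.0532  0.0495] [0.6169 0.2204]
0.04
[... 1136 characters left out ...]
0.6084 0.2638]
0.004 132 0.1965 0.0026 [-0.0533  0.0532] [0.6072 0.2717]
0.012 55 0.197 0.0029 [-0.0514  0.0504] [0.6059 0.2796]
0.02 89 0.1849 0.0025 [-0.0517  0.0528] [0.6046 0.2875]
0.028 127 0.1843 0.0022 [-0.0511  0.0537] [0.6033 0.2954]
0.036 127 0.1844 0.0025 [-0.0527  0.052 ] [0.602  0.3033]
0.044 120 0.1843 0.0025 [-0.0504  0.0513] [0.6007 0.3112]
0.052 35 0.201 0.0108 [-0.0506  0.0528] [0.5994 0.3191]
0.06 112 0.2009 0.0028 [-0.0524  0.0514] [0.5981 0.327 ]
0.068 125 0.2002 0.0024 [-0.05    0.0513] [0.5968 0.3349]
stand 2225 [ 0.4379 -0.2999  0.0151] [ 0.6095 -0.0991  0.1246] ((0.5304372906684875, -0.19871261715888977), (0.18578845262527466, 0.17751234769821167), 84.11083221435547)
```

Request:
{"name": "drive_tool", "arguments": {
  "series": [
    [[0.3, -0.2, 0.2, 0, 0, -0.3, 0], [0.6, -0.4, 0.4, 0, 0, -0.6, 0], [0.9, -0.6, 0.5, 0, 0, -0.9, 0], [1, -0.6, 0.5, 0, 0, -1, 0], [1, -0.6, 0.5, 0, 0, -1, 0], [1, -0.6, 0.5, 0, 0, -1, 0], [1, -0.6, 0.5, 0, 0, -1, 0], [1, -0.6, 0.5, 0, 0, -1, 0], [1, -0.6, 0.5, 0, 0, -1, 0], [1, -0.6, 0.5, 0, 0, -1, 0]]
  ]
}}

```text
time: 0.93
ee_pos: [0.319, 0.4596, 0.3055]
eef_rot: [[0.698, -0.001, 0.717], [-0.717, -0.001, 0.698], [-0.0, -1.0, -0.001]]
contact_force: [0.5, 0.4, -0.5]
finger_gap: 0.0
```

Request:
{"name": "drive_tool", "arguments": {
  "series": [
    [[0.25, -0.2, 0, 0, 0, -0.25, 0], [0.5, -0.4, 0, 0, 0, -0.5, 0], [0.75, -0.6, 0, 0, 0, -0.75, 0], [0.9, -0.8, 0, 0, 0, -1, 0], [0.9, -0.95, 0, 0, 0, -1, 0], [0.9, -0.95, 0, 0, 0, -1, 0], [0.9, -0.95, 0, 0, 0, -1, 0], [0.9, -0.95, 0, 0, 0, -1, 0], [0.9, -0.95, 0, 0, 0, -1, 0], [0.9, -0.95, 0, 0, 0, -1, 0]]
  ]
}}

```text
time: 1.77
ee_pos: [0.4546, 0.3179, 0.3063]
eef_rot: [[0.269, -0.0, 0.963], [-0.963, 0.0, 0.269], [-0.0, -1.0, -0.0]]
contact_force: [0.4, 0.0, -0.6]
finger_gap: -0.0002
```

Run:
```python
from h import *
np.set_printoptions(precision=4,suppress=True)
s=readout.read_state();print(s['time'],s['ee_pos'],s['eef_rot'],s['joint_pos'],s['finger_gap'],s['contact_force'])
w_,w=cloud('wrist');np.savez('w1.npz',im=w_,w=w);save(w_,'w1.png')
# stand from the first top/scene clouds
z=np.load('c0.npz')
for n in('a','b'):
    im,q=z[n],z['w'+n]
    m=(np.abs(q[...,0]-.49)<.09)&(np.abs(q[...,1]+.18)<.085)&(q[...,2]>.012)
    m=cv2.erode(m.astype(np.uint8),np.ones((2,2)))>0
    p=q[m]
    # robust plane fits by RANSAC twice
    rng=np.random.default_rng(0);rest=p
    for k in range(3):
        best=None
        for _ in range(800):
            t=rest[rng.choice(len(rest),3,False)];nn=np.cross(t[1]-t[0],t[2]-t[0]);l=np.linalg.norm(nn)
            if l<1e-5: continue
            nn/=l;i=np.abs((rest-t[0])@nn)<.003
            if best is None or i.sum()>best.sum(): best=i
        g=rest[best];c=g.mean(0);nn=np.linalg.svd(g-c)[2][2];nn*=np.sign(nn[2])
        print(n,len(g),'n',nn,'c',c,'ext',g.min(0),g.max(0));rest=rest[~best]
```

```text
1.7667 [0.4546 0.3179 0.3063] [[ 0.269  -0.0001  0.9631]
 [-0.9631  0.0002  0.269 ]
 [-0.0002 -1.     -0.0001]] [0.3923 0.0654 1.5508 0.0002 1.5254 0.1199] -0.00016431800733583888 [ 0.4207  0.0206 -0.5779]
a 977 n [-0.9516  0.0969  0.2916] c [ 0.5232 -0.1878  0.0747] ext [ 0.4962 -0.2593  0.013 ] [ 0.5448 -0.1127  0.1213]
a 547 n [ 0.3103 -0.0366  0.9499] c [ 0.4798 -0.183   0.0409] ext [ 0.4353 -0.2565  0.0121] [ 0.5661 -0.1064  0.0548]
a 166 n [-0.9725  0.1065  0.2073] c [ 0.4473 -0.1819  0.0526] ext [ 0.4367 -0.2499  0.0385] [ 0.4575 -0.1081  0.0665]
b 852 n [-0.9426  0.0974  0.3195] c [ 0.5232 -0.1815  0.0756] ext [ 0.4982 -0.2546  0.0233] [ 0.548  -0.1073  0.1245]
b 648 n [ 0.2953 -0.0274  0.955 ] c [ 0.4799 -0.1762  0.0414] ext [ 0.4405 -0.2533  0.0143] [ 0.5674 -0.1019  0.0542]
b 227 n [ 0.3833 -0.0134  0.9235] c [ 0.4704 -0.1741  0.0512] ext [ 0.4423 -0.2499  0.0349] [ 0.5155 -0.1045  0.0647]
```

View pics/w1.png

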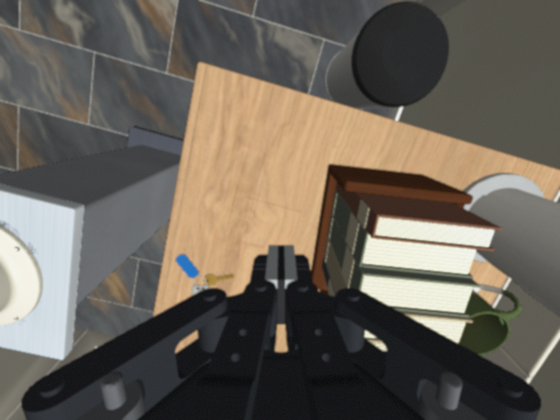

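Run:
```python
from h import *
np.set_printoptions(precision=4,suppress=True)
z=np.load('w1.npz');im,w=z['im'],z['w']
white=(im.min(-1)>150)&(w[...,2]>.165)&(w[...,2]<.215)&(w[...,1]<.4)&(w[...,0]>.5)&(w[...,0]<.68)
u,v=np.meshgrid(np.arange(560),np.arange(420))
m=white&(v<345)&(u>320)
ex=np.array([.987,.16]);ex/=np.linalg.norm(ex);ey=np.array([-ex[1],ex[0]])
q=w[m];print(len(q))
t=q[:,:2]@ex;s=q[:,:2]@ey
for lo in np.arange(.13,.26,.004):
    k=(s>=lo)&(s<lo+.004)
    if k.sum()>5: print(lo.round(3),k.sum(),np.median(q[k,2]).round(4),np.percentile(t[k],[1,50,99]))
k=(np.abs(q[:,2]-.184)<.005);print(cv2.minAreaRect(q[k][:,:2].astype(np.float32)),np.percentile(s[k],[2,98]),np.percentile(t[k],[2,98]))
print('top est t,s',np.array([.603,.298])@ex,np.array([.603,.298])@ey)
```

```text
8422
0.13 159 0.2003 [0.6506 0.675  0.6997]
0.134 97 0.2004 [0.6458 0.6737 0.6996]
0.138 82 0.2043 [0.6418 0.6681 0.6961]
0.142 89 0.1962 [0.6181 0.6579 0.6985]
0.146 294 0.1964 [0.6106 0.6548 0.6968]
0.15 318 0.1964 [0.6035 0.6511 0.6968]
0.154 342 0.1964 [0.5949 0.6459 0.6971]
0.158 378 0.1964 [0.5898 0.642  0.6974]
0.162 384 0.1964 [0.5892 0.6426 0.6968]
0.166 390 0.1964 [0.5894 0.6434 0.6973]
0.17 385 0.1964 [0.5889 0.6424 0.6965]
0.174 185 0.1991 [0.5874 0.6429 0.6991]
0.178 24 0.2006 [0.5884 0.6258 0.6824]
0.182 321 0.1844 [0.5898 0.644  0.6966]
0.186 375 0.1845 [0.5892 0.644  0.6967]
0.19 396 0.1844 [0.5886 0.6409 0.6969]
0.194 388 0.1844 [0.5898 0.6429 0.697 ]
0.198 394 0.1844 [0.5885 0.6416 0.6968]
0.202 406 0.1845 [0.5892 0.6429 0.6969]
0.206 403 0.1845 [0.5893 0.6427 0.6968]
0.21 23 0.185 [0.5863 0.5905 0.6776]
0.214 17 0.2036 [0.5855 0.6432 0.6815]
0.218 230 0.2008 [0.5859 0.6395 0.6944]
0.222 463 0.2005 [0.5892 0.6418 0.6949]
0.226 465 0.2005 [0.5897 0.6431 0.6951]
0.23 481 0.2005 [0.5894 0.6405 0.6953]
0.234 443 0.2005 [0.5896 0.6412 0.695 ]
0.238 86 0.2043 [0.5888 0.6447 0.6902]
((0.6023846864700317, 0.29639750719070435), (0.11290115863084793, 0.031243348494172096), 7.065053462982178) [0.1832 0.2096] [0.5898 0.6963]
top est t,s 0.6429152610014662 0.19766883206873206
```

Request:
{"name": "drive_tool", "arguments": {
  "series": [
    [[0.2, -0.04, 0, 0.03, -0.15, -0.06, 0], [0.4, -0.08, 0, 0.065, -0.3, -0.11, 0], [0.6, -0.12, 0, 0.1, -0.45, -0.17, 0], [0.787, -0.17, -0.1, 0.129, -0.587, -0.222, 0], [0.787, -0.17, -0.25, 0.129, -0.587, -0.222, 0], [0.787, -0.17, -0.4, 0.129, -0.587, -0.222, 0], [0.787, -0.17, -0.509, 0.129, -0.587, -0.222, 0], [0.787, -0.17, -0.509, 0.129, -0.587, -0.222, 0], [0.787, -0.17, -0.509, 0.129, -0.587, -0.222, 0], [0.787, -0.17, -0.509, 0.129, -0.587, -0.222, 0]]
  ]
}}

```text
time: 2.65
ee_pos: [0.574, 0.292, 0.2317]
eef_rot: [[0.159, 0.294, 0.943], [-0.987, 0.048, 0.151], [-0.001, -0.955, 0.298]]
contact_force: [0.2, -0.0, 1.1]
finger_gap: -0.0
```

```bash
cat >> h.py <<'E'
np.set_printoptions(precision=4,suppress=True)
EX=np.array([.9871,.1603,0]);EY=np.array([-.1603,.9871,0])
def st():
    s=readout.read_state();p=np.array(s['ee_pos']);R=np.array(s['eef_rot'])
    print('t',s['time'],'tsz',p@EX,p@EY,p[2],'F',np.array(s['contact_force']),'gap',s['finger_gap']);print(R,np.array(s['joint_pos']));return p,R
E
python3 - <<'E'
from h import *
st()
im,w=cloud('wrist');save(im,'w2.png');np.savez('w2.npz',im=im,w=w)
m=(im.min(-1)>150)&(np.abs(w[...,2]-.184)<.006)&(np.abs(w@EY-.197)<.025)
q=w[m];print(len(q),np.percentile(q@EX,[1,99]),np.percentile(q@EY,[1,99]),np.median(q[:,2]))
E
```

```text
t 2.65 tsz 0.6133622812760514 0.19618107895042164 0.23167886026428086 F [ 0.232  -0.0464  1.1011] gap -1.975135339961105e-05
[[ 0.1585  0.2942  0.9425]
 [-0.9874  0.0482  0.151 ]
 [-0.001  -0.9545  0.2981]] [ 0.3035  0.1246  1.6615 -0.0482  1.056   0.1618]
5330 [0.5888 0.697 ] [0.1829 0.2108] 0.1844127277032086
```

View pics/w2.png

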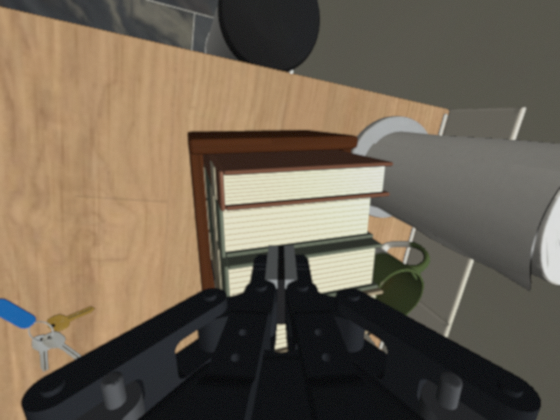

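Request:
{"name": "drive_tool", "arguments": {
  "series": [
    [[0, 0, -0.05, 0, 0, 0, 0], [0, 0.003, -0.1, 0, 0, 0, 0], [0, 0.005, -0.15, 0, 0, 0, 0], [0, 0.005, -0.19, 0, 0, 0, 0], [0, 0.005, -0.22, 0, 0, 0, 0], [0, 0.005, -0.235, 0, 0, 0, 0], [0, 0.005, -0.245, 0, 0, 0, 0], [0, 0.005, -0.25, 0, 0, 0, 0], [0, 0.005, -0.25, 0, 0, 0, 0], [0, 0.005, -0.25, 0, 0, 0, 0]]
  ]
}}

```text
time: 3.53
ee_pos: [0.5736, 0.2919, 0.1928]
eef_rot: [[0.158, 0.293, 0.943], [-0.988, 0.047, 0.15], [-0.001, -0.955, 0.296]]
contact_force: [-0.5, 0.8, -0.4]
finger_gap: -0.0002
```

Request:
{"name": "drive_tool", "arguments": {
  "series": [
    [[0, 0, -0.005, 0, 0, 0, 0], [0, 0, -0.01, 0, 0, 0, 0], [0, 0, -0.015, 0, 0, 0, 0], [0, 0, -0.02, 0, 0, 0, 0], [0, 0, -0.025, 0, 0, 0, 0], [0, 0, -0.03, 0, 0, 0, 0], [0, 0, -0.035, 0, 0, 0, 0], [0, 0, -0.035, 0, 0, 0, 0], [0, 0, -0.035, 0, 0, 0, 0], [0, 0, -0.035, 0, 0, 0, 0]]
  ]
}}

```text
time: 4.37
ee_pos: [0.5734, 0.2919, 0.1872]
eef_rot: [[0.158, 0.292, 0.943], [-0.988, 0.047, 0.15], [-0.001, -0.955, 0.296]]
contact_force: [-0.0, -0.6, -0.1]
finger_gap: -0.0001
```

Request:
{"name": "drive_tool", "arguments": {
  "series": [
    [[0, 0, -0.006, 0, 0, 0, 0], [0, 0, -0.012, 0, 0, 0, 0], [0, 0, -0.015, 0, 0, 0, 0], [0, 0, -0.015, 0, 0, 0, 0], [-0.015, -0.003, -0.015, 0, 0, 0, 0], [-0.03, -0.005, -0.015, 0, 0, 0, 0], [-0.045, -0.0075, -0.015, 0, 0, 0, 0], [-0.06, -0.01, -0.015, 0, 0, 0, 0], [-0.075, -0.012, -0.015, 0, 0, 0, 0], [-0.075, -0.012, -0.015, 0, 0, 0, 0]]
  ]
}}

```text
time: 5.2
ee_pos: [0.5624, 0.2902, 0.1857]
eef_rot: [[0.158, 0.294, 0.943], [-0.987, 0.048, 0.15], [-0.001, -0.955, 0.297]]
contact_force: [2.0, -0.2, 5.7]
finger_gap: 0.0001
```

```bash
python3 -c "
from h import *
st()"
```

```text
t 5.2 tsz 0.6016866249641726 0.19629904407674176 0.1857024970783546 F [ 1.9558 -0.2382  5.6756] gap 5.968381654448024e-05
[[ 0.1577  0.2936  0.9428]
 [-0.9875  0.0476  0.1504]
 [-0.0007 -0.9547  0.2975]] [ 0.307   0.1397  1.7388 -0.0528  0.9648  0.1723]
```

Request:
{"name": "drive_tool", "arguments": {
  "series": [
    [[-0.02, -0.003, 0, 0, 0, 0, 0], [-0.04, -0.006, 0, 0, 0, 0, 0], [-0.06, -0.01, 0, 0, 0, 0, 0], [-0.08, -0.013, 0, 0.004, -0.02, 0, 0], [-0.1, -0.016, 0, 0.007, -0.04, 0, 0], [-0.12, -0.019, 0, 0.01, -0.06, 0, 0], [-0.14, -0.023, 0, 0.013, -0.08, 0, 0], [-0.16, -0.026, 0, 0.016, -0.1, 0, 0], [-0.184, -0.03, 0, 0.019, -0.118, 0, 0], [-0.184, -0.03, 0, 0.019, -0.118, 0, 0]]
  ]
}}

```text
time: 6.03
ee_pos: [0.5335, 0.2855, 0.1848]
eef_rot: [[0.158, 0.348, 0.924], [-0.987, 0.056, 0.148], [-0.001, -0.936, 0.352]]
contact_force: [-0.5, -0.0, 6.5]
finger_gap: 0.0
```

```bash
python3 -c "
from h import *
st()
im,w=cloud('wrist');save(im,'w3.png');np.savez('w3.npz',im=im,w=w)"
```

```text
t 6.0333 tsz 0.5723681837518237 0.1963417074971616 0.1848013162022425 F [-0.4635 -0.0487  6.5057] gap 3.7813569846256755e-05
[[ 0.158   0.3476  0.9242]
 [-0.9874  0.0561  0.1477]
 [-0.0005 -0.9359  0.3522]] [ 0.3209  0.0371  1.8626 -0.0728  0.8876  0.1982]
```

View pics/w3.png

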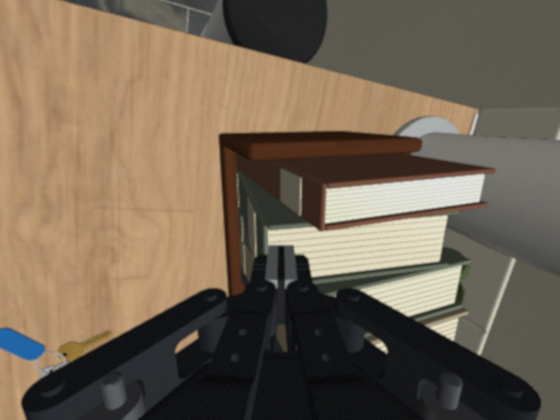

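Request:
{"name": "drive_tool", "arguments": {
  "series": [
    [[-0.02, -0.003, -0.001, 0.004, -0.025, 0, 0], [-0.04, -0.006, -0.003, 0.008, -0.05, 0, 0], [-0.06, -0.01, -0.005, 0.012, -0.08, 0, 0], [-0.08, -0.013, -0.008, 0.016, -0.1, 0, 0], [-0.1, -0.016, -0.011, 0.02, -0.13, 0, 0], [-0.12, -0.02, -0.014, 0.024, -0.16, 0, 0], [-0.14, -0.023, -0.017, 0.03, -0.19, 0, 0], [-0.16, -0.026, -0.021, 0.034, -0.22, 0, 0], [-0.181, -0.029, -0.025, 0.038, -0.237, 0, 0], [-0.181, -0.029, -0.025, 0.038, -0.237, 0, 0]]
  ]
}}

```text
time: 6.92
ee_pos: [0.5057, 0.2809, 0.1798]
eef_rot: [[0.158, 0.454, 0.877], [-0.987, 0.073, 0.14], [-0.0, -0.888, 0.46]]
contact_force: [1.4, 0.2, 2.6]
finger_gap: -0.0003
```

Request:
{"name": "drive_tool", "arguments": {
  "series": [
    [[-0.02, -0.003, -0.006, 0.004, -0.025, 0, 0], [-0.04, -0.006, -0.012, 0.008, -0.05, 0, 0], [-0.06, -0.01, -0.019, 0.012, -0.08, 0, 0], [-0.08, -0.013, -0.027, 0.016, -0.1, 0, 0], [-0.1, -0.016, -0.035, 0.02, -0.13, 0, 0], [-0.12, -0.02, -0.043, 0.024, -0.16, 0, 0], [-0.14, -0.023, -0.052, 0.03, -0.19, 0, 0], [-0.16, -0.026, -0.062, 0.034, -0.22, 0, 0], [-0.19, -0.031, -0.075, 0.038, -0.237, 0, 0], [-0.19, -0.031, -0.075, 0.038, -0.237, 0, 0]]
  ]
}}

```text
time: 7.75
ee_pos: [0.4772, 0.2762, 0.1684]
eef_rot: [[0.158, 0.556, 0.816], [-0.987, 0.089, 0.131], [-0.0, -0.827, 0.563]]
contact_force: [1.0, 0.1, -0.1]
finger_gap: 0.0001
```

```bash
python3 -c "
from h import *
st()
im,w=cloud('wrist');a,wa=cloud('scene');b,wb=cloud('top')
f=lambda i:cv2.resize(i[110:210,150:270],(480,400),interpolation=cv2.INTER_CUBIC)
save(np.hstack([cv2.resize(im,(400,300)),cv2.resize(f(a),(400,300))]),'w4.png');np.savez('w4.npz',im=im,w=w,a=a,wa=wa,b=b,wb=wb)"
```

```text
t 7.75 tsz 0.5153213076514641 0.19613645974553234 0.16839492349707044 F [ 1.0206  0.0603 -0.1468] gap 5.416443076518281e-05
[[ 0.1581  0.5557  0.8162]
 [-0.9874  0.0891  0.1306]
 [-0.0002 -0.8266  0.5628]] [ 0.3727 -0.2025  2.1928 -0.2211  0.5755  0.3642]
```

View pics/w4.png

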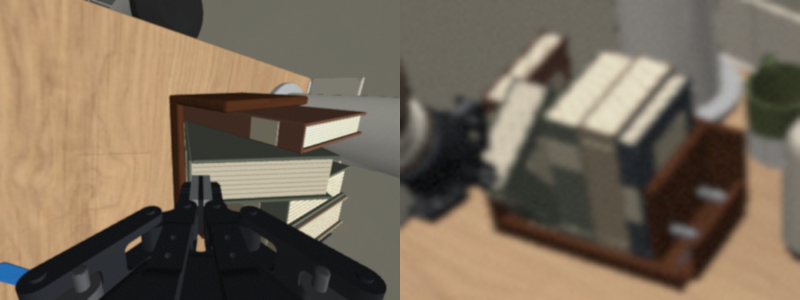

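Run:
```python
from h import *
z=np.load('w4.npz')
for i,k in(('im','w'),('a','wa'),('b','wb')):
    im,w=z[i],z[k]; t,s=w@EX,w@EY
    m=(im.min(-1)>125)&(np.abs(s-.197)<.012)&(t>.5)&(t<.62)&(w[...,2]>.15)&(w[...,2]<.24)
    m=cv2.erode(m.astype(np.uint8),np.ones((3,3)))>0
    if m.sum()<20: print(k,m.sum());continue
    x,y=t[m],w[...,2][m]
    for _ in range(3):
        p=np.polyfit(x,y,1);e=np.abs(np.polyval(p,x)-y);x,y=x[e<.006],y[e<.006]
    print(k,len(x),'tilt',np.arctan(p[0]),'t',x.min(),x.max(),'z at',np.polyval(p,[x.min(),x.max()]))
```

```text
w 5510 tilt 0.5081288485967236 t 0.5096863153807772 0.6067766691441248 z at [0.1644 0.2185]
wa 103 tilt 0.5056629898981262 t 0.5303879385543 0.6026194343544349 z at [0.1749 0.2148]
wb 119 tilt 0.49534221343232954 t 0.5272888223682578 0.609034478979658 z at [0.1743 0.2185]
```

Run:
```python
from h import *
from scipy.spatial.transform import Rotation as Ro
p,R=st();th=.508
exb=np.cos(th)*EX+np.sin(th)*np.array([0,0,1]);ezb=-np.sin(th)*EX+np.cos(th)*np.array([0,0,1])
Rt=np.c_[exb,-ezb,EY];print(np.linalg.det(Rt))
rv=Ro.from_matrix(Rt@R.T).as_rotvec();print('rotvec',rv,np.linalg.norm(rv),'units/4',rv/4/.5)
F=.5892*EX+.197*EY+np.array([0,0,.016])
g=F+.035*exb+.115*ezb;h=g+.1*ezb;print('g',g,'h',h,'h-p units',(h-p)/.15,'(g-h)u',(g-h)/.15)
```

```text
t 7.9 tsz 0.5159703483646002 0.1960576728194868 0.1687422936262126 F [0.9906 0.6183 0.739 ] gap -0.0002835457021178534
[[ 0.1576  0.5551  0.8167]
 [-0.9875  0.0888  0.1302]
 [-0.0002 -0.827   0.5621]] [ 0.3723 -0.201   2.1905 -0.2203  0.5769  0.3635]
1.0000624999999999
rotvec [-0.8256 -0.0623  1.3401] 1.575211933357514 units/4 [-0.4128 -0.0311  0.67  ]
g [0.525  0.2848 0.1335] h [0.477  0.277  0.2209] h-p units [-0.0059  0.0055  0.3475] (g-h)u [ 0.3201  0.052  -0.5825]
```

Request:
{"name": "drive_tool", "arguments": {
  "series": [
    [[-0.03, -0.005, 0.05, 0, 0, 0, 0], [-0.08, -0.012, 0.14, 0, 0, 0, 0], [-0.13, -0.02, 0.24, 0, 0, 0, 0], [-0.17, -0.03, 0.35, 0, 0, 0, 0], [-0.2, -0.03, 0.45, -0.1, -0.01, 0.17, 0.2], [-0.2, -0.03, 0.45, -0.22, -0.016, 0.35, 0.4], [-0.2, -0.03, 0.45, -0.33, -0.024, 0.53, 0.6], [-0.2, -0.03, 0.45, -0.44, -0.032, 0.71, 0.7], [-0.2, -0.03, 0.45, -0.55, -0.041, 0.893, 0.7], [-0.2, -0.03, 0.45, -0.55, -0.041, 0.893, 0.7]]
  ]
}}

```text
time: 8.73
ee_pos: [0.4487, 0.272, 0.2379]
eef_rot: [[0.562, 0.53, 0.635], [-0.786, 0.104, 0.61], [0.257, -0.841, 0.475]]
contact_force: [-0.8, -0.5, -0.4]
finger_gap: 0.0599
```

Request:
{"name": "drive_tool", "arguments": {
  "series": [
    [[0, 0, 0, -0.08, -0.006, 0.13, 0.7], [0, 0, 0, -0.16, -0.012, 0.26, 0.7], [0, 0, 0, -0.24, -0.018, 0.39, 0.7], [0, 0, 0, -0.32, -0.024, 0.52, 0.7], [0, 0, 0, -0.4, -0.03, 0.65, 0.7], [0, 0, 0, -0.48, -0.036, 0.78, 0.7], [0, 0, 0, -0.55, -0.041, 0.893, 0.7], [0, 0, 0, -0.55, -0.041, 0.893, 0.7], [0, 0, 0, -0.55, -0.041, 0.893, 0.7], [0, 0, 0, -0.55, -0.041, 0.893, 0.7]]
  ]
}}

```text
time: 9.57
ee_pos: [0.4487, 0.2721, 0.2374]
eef_rot: [[0.818, 0.502, 0.281], [-0.377, 0.101, 0.921], [0.434, -0.859, 0.272]]
contact_force: [0.7, 0.0, -0.3]
finger_gap: 0.0597
```

Request:
{"name": "drive_tool", "arguments": {
  "series": [
    [[0.02, 0, 0, -0.08, -0.006, 0.13, 0.7], [0.04, 0, 0, -0.16, -0.012, 0.26, 0.7], [0.06, 0.01, 0, -0.24, -0.018, 0.39, 0.7], [0.08, 0.01, 0, -0.32, -0.024, 0.52, 0.7], [0.1, 0.02, 0, -0.4, -0.03, 0.65, 0.7], [0.13, 0.03, 0, -0.48, -0.036, 0.78, 0.7], [0.16, 0.0355, 0, -0.55, -0.041, 0.893, 0.7], [0.194, 0.0355, -0.05, -0.55, -0.041, 0.893, 0.7], [0.194, 0.0355, -0.1, -0.55, -0.041, 0.893, 0.7], [0.194, 0.0355, -0.1, -0.55, -0.041, 0.893, 0.7]]
  ]
}}

```text
time: 10.4
ee_pos: [0.4767, 0.2768, 0.2194]
eef_rot: [[0.866, 0.475, -0.158], [0.137, 0.079, 0.987], [0.481, -0.877, 0.004]]
contact_force: [-0.3, 0.3, 0.4]
finger_gap: 0.0594
```

```bash
cat > pose.py <<'E'
from h import *
from scipy.spatial.transform import Rotation as Ro
p,R=st()
im,w=cloud('wrist');save(im,'w5.png')
t,s=w@EX,w@EY
m=(im.min(-1)>135)&(np.abs(s-.197)<.025)&(t>.5)&(t<.62)&(w[...,2]>.15)&(w[...,2]<.24)
m=cv2.erode(m.astype(np.uint8),np.ones((3,3)))>0
x,y,ss=t[m],w[...,2][m],s[m]
for _ in range(4):
    q=np.polyfit(x,y,1);e=np.abs(np.polyval(q,x)-y)<.004;x,y,ss=x[e],y[e],ss[e]
th=np.arctan(q[0]);print('tilt',th,len(x),np.percentile(x,[1,99]),np.polyval(q,x.min()),'s',np.percentile(ss,[1,99]))
exb=np.cos(th)*EX+np.sin(th)*np.array([0,0,1]);ezb=-np.sin(th)*EX+np.cos(th)*np.array([0,0,1])
Rt=np.c_[exb,-ezb,EY]
print('rot err',Ro.from_matrix(Rt@R.T).as_rotvec())
E
python3 pose.py
```

```text
t 10.4 tsz 0.5148973512921512 0.1968222873694303 0.21940918078529362 F [-0.2575  0.3439  0.352 ] gap 0.05941004404154628
[[ 0.8658  0.4747 -0.1582]
 [ 0.137   0.0792  0.9874]
 [ 0.4812 -0.8766  0.0035]] [ 0.3592 -0.2286  2.0737 -0.1287  0.8065 -1.3037]
tilt 0.5076002818639687 5710 [0.5111 0.6046] 0.16454168937180277 s [0.1838 0.2136]
rot err [-0.0026 -0.006   0.0021]
```

View pics/w5.png

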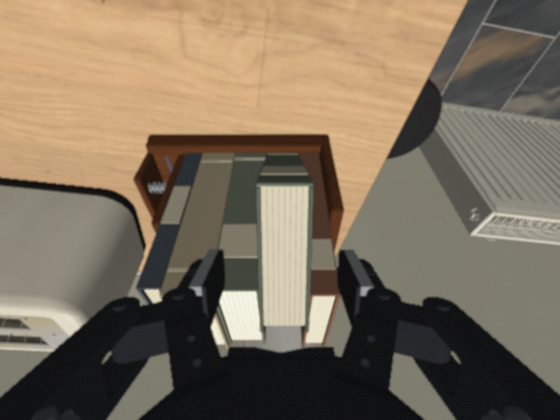

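Request:
{"name": "drive_tool", "arguments": {
  "series": [
    [[0.03, 0.012, -0.05, 0, 0, 0, 0.7], [0.07, 0.02, -0.12, 0, 0, 0, 0.7], [0.11, 0.026, -0.19, 0, 0, 0, 0.7], [0.15, 0.032, -0.27, 0, 0, 0, 0.7], [0.19, 0.038, -0.34, 0, 0, 0, 0.7], [0.23, 0.045, -0.41, 0, 0, 0, 0.7], [0.27, 0.052, -0.48, 0, 0, 0, 0.7], [0.3, 0.057, -0.54, 0, 0, 0, 0.7], [0.321, 0.06, -0.573, 0, 0, 0, 0.7], [0.321, 0.06, -0.573, 0, 0, 0, 0.7]]
  ]
}}

```text
time: 11.28
ee_pos: [0.5258, 0.2861, 0.1348]
eef_rot: [[0.864, 0.477, -0.16], [0.139, 0.08, 0.987], [0.483, -0.875, 0.003]]
contact_force: [-0.2, 0.4, -0.2]
finger_gap: 0.0599
```

Request:
{"name": "drive_tool", "arguments": {
  "series": [
    [[0, 0, 0, 0, 0, 0, 0.55], [0, 0, 0, 0, 0, 0, 0.5], [0, 0, 0, 0, 0, 0, 0.45], [0, 0, 0, 0, 0, 0, 0.4], [0, 0, 0, 0, 0, 0, 0.3], [0, 0, 0, 0, 0, 0, 0.2], [0, 0, 0, 0, 0, 0, 0.2], [0, 0, 0, 0, 0, 0, 0.2], [0, 0, 0, 0, 0, 0, 0.2], [0, 0, 0, 0, 0, 0, 0.2]]
  ],
  "grip_force": 60
}}

```text
time: 12.12
ee_pos: [0.5262, 0.2872, 0.1375]
eef_rot: [[0.863, 0.48, -0.161], [0.139, 0.082, 0.987], [0.487, -0.874, 0.004]]
contact_force: [-3.5, 5.1, 2.9]
finger_gap: 0.0376
```

```bash
python3 -c "
from h import *
st()"
```

```text
t 12.1167 tsz 0.5654692620593788 0.19914431395373786 0.13752260855465534 F [-3.5378  5.0762  2.9269] gap 0.03763491733041884
[[ 0.8626  0.4796 -0.1612]
 [ 0.1389  0.082   0.9869]
 [ 0.4865 -0.8736  0.0041]] [ 0.3414  0.0143  2.0304 -0.148   0.6002 -1.2892]
```

Request:
{"name": "drive_tool", "arguments": {
  "series": [
    [[0, 0, 0.04, 0, 0, 0, 0.2], [0, 0, 0.1, 0, 0, 0, 0.2], [0, 0, 0.18, 0, 0, 0, 0.2], [0, 0, 0.28, 0, 0, 0, 0.2], [0, 0, 0.4, 0, 0, 0, 0.2], [-0.01, 0, 0.52, 0, 0, 0, 0.2], [-0.03, 0, 0.65, 0, 0, 0, 0.2], [-0.05, 0, 0.77, 0, 0, 0, 0.2], [-0.08, 0, 0.88, 0, 0, 0, 0.2], [-0.1, 0, 0.98, 0, 0, 0, 0.2]]
  ]
}}

```text
time: 12.95
ee_pos: [0.5092, 0.2855, 0.2816]
eef_rot: [[0.866, 0.474, -0.16], [0.14, 0.078, 0.987], [0.48, -0.877, 0.001]]
contact_force: [0.8, -1.7, -4.9]
finger_gap: 0.0378
```

```bash
python3 -c "
from h import *
st()
im,w=cloud('wrist');a,wa=cloud('scene')
save(np.hstack([cv2.resize(im,(400,300)),cv2.resize(a[60:210,110:310],(400,300),interpolation=cv2.INTER_CUBIC)]),'w6.png')"
```

```text
t 12.95 tsz 0.5484352421428109 0.2001390202481087 0.28162616951112107 F [ 0.8437 -1.7306 -4.8622] gap 0.03779029533229086
[[ 0.8658  0.4739 -0.1604]
 [ 0.1401  0.0782  0.987 ]
 [ 0.4803 -0.8771  0.0013]] [ 0.3519 -0.1909  1.9166 -0.1128  0.9255 -1.3343]
```

View pics/w6.png

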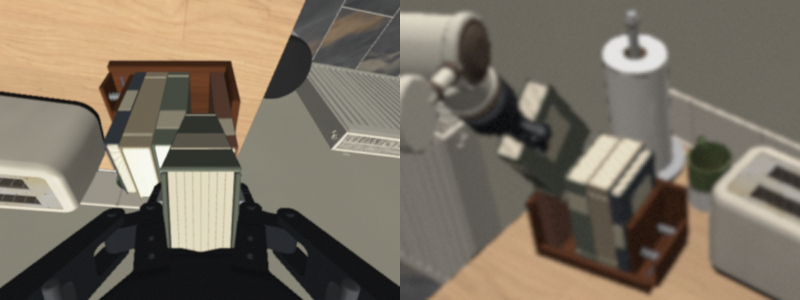

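```bash
cat > grip.py <<'E'
from h import *
def inhand():
    p,R=st(); im,w=cloud('wrist'); q=(w-p)@R
    m=(im.min(-1)>110)&(q[...,1]<-.02)&(q[...,1]>-.09)&(np.abs(q[...,2])<.019)&(np.abs(q[...,0])<.12)
    m=cv2.erode(m.astype(np.uint8),np.ones((3,3)))>0
    k=q[m]
    for _ in range(3):
        A=np.c_[k[:,0],k[:,2],np.ones(len(k))];c=np.linalg.lstsq(A,k[:,1],rcond=None)[0];k=k[np.abs(A@c-k[:,1])<.004]
    print('n',len(k),'y= %.3f x + %.3f z + %.4f'%tuple(c),'x',np.percentile(k[:,0],[.5,99.5]),'z',np.percentile(k[:,2],[1,99]))
inhand()
E
python3 grip.py
```

```text
t 13.05 tsz 0.5506335008657844 0.20050405341051689 0.285382274334822 F [-0.5414 -1.6416 -1.5355] gap 0.03760247288536065
[[ 0.8621  0.4806 -0.1609]
 [ 0.1393  0.0804  0.987 ]
 [ 0.4872 -0.8733  0.0024]] [ 0.3519 -0.1924  1.9128 -0.1133  0.9228 -1.3344]
n 8987 y= 0.012 x + 0.003 z + -0.0506 x [-0.0362  0.0119] z [-0.0159  0.0151]
```

```bash
cat > goal.py <<'E'
from h import *
from scipy.spatial.transform import Rotation as Ro
a=-.102;l=.30;h=np.array([np.cos(a),np.sin(a),0]);Z=np.array([0,0,1.])
xs=np.cos(l)*h-np.sin(l)*Z; zs=np.sin(l)*h+np.cos(l)*Z; ys=np.cross(zs,xs)
seat=np.array([.510,-.183,.032])
Rt=np.c_[-ys,-zs,xs]; XT,ZT=.039,.1174
def tcp(cx=-.019,cy=0,foot=0): return seat+cx*xs+(cy+.059-XT)*ys+(ZT+foot)*zs
E
python3 - <<'E'
from goal import *
p,R=st()
rv=Ro.from_matrix(Rt@R.T).as_rotvec();print('rv',rv,np.linalg.norm(rv),'units/4',rv/2)
print('xs',xs,'ys',ys,'zs',zs)
for f in(.12,.0):print(f,tcp(-.025,0,f),(tcp(-.025,0,f)-p)/.15)
z=np.load('c0.npz');w=z['wb'];m=(w[...,0]>.55)&(w[...,1]>-.25)&(w[...,1]<.13)&(w[...,2]>.1)&(w[...,2]<.4)
q=w[m];print('toaster',np.percentile(q,[1,5,50,95,99],axis=0))
E
```

```text
t 13.1 tsz 0.550666270458142 0.20048884529784178 0.284242567719607 F [-0.1471 -1.5007 -0.429 ] gap 0.03775059991110266
[[ 0.8624  0.48   -0.1607]
 [ 0.1392  0.0804  0.987 ]
 [ 0.4867 -0.8736  0.0025]] [ 0.3517 -0.1912  1.9138 -0.1131  0.9211 -1.3343]
rv [ 0.1522  0.6645 -1.8498] 1.971405050005232 units/4 [ 0.0761  0.3322 -0.9249]
xs [ 0.9504 -0.0973 -0.2955] ys [0.1018 0.9948 0.    ] zs [ 0.294  -0.0301  0.9553]
0.12 [ 0.5581 -0.1678  0.2662] [ 0.3112 -3.0265 -0.1204]
0.0 [ 0.5228 -0.1642  0.1515] [ 0.076  -3.0024 -0.8847]
toaster [[ 0.6497 -0.2435  0.1034]
 [ 0.6546 -0.2181  0.111 ]
 [ 0.8983 -0.051   0.1815]
 [ 0.9014  0.0981  0.3813]
 [ 0.9024  0.1239  0.3966]]
```

Request:
{"name": "drive_tool", "arguments": {
  "series": [
    [[-0.05, -0.01, 0.05, 0.008, 0.033, -0.09, 0.2], [-0.1, -0.03, 0.1, 0.015, 0.066, -0.18, 0.2], [-0.15, -0.05, 0.16, 0.023, 0.1, -0.28, 0.2], [-0.2, -0.08, 0.22, 0.03, 0.133, -0.37, 0.2], [-0.25, -0.11, 0.28, 0.038, 0.166, -0.46, 0.2], [-0.3, -0.15, 0.34, 0.046, 0.2, -0.55, 0.2], [-0.35, -0.2, 0.4, 0.053, 0.233, -0.65, 0.2], [-0.4, -0.25, 0.44, 0.061, 0.266, -0.74, 0.2], [-0.45, -0.31, 0.48, 0.068, 0.3, -0.83, 0.2], [-0.5, -0.38, 0.5, 0.076, 0.332, -0.925, 0.2]]
  ]
}}

```text
time: 13.93
ee_pos: [0.4356, 0.2294, 0.3573]
eef_rot: [[0.897, 0.324, 0.302], [-0.294, -0.074, 0.953], [0.331, -0.943, 0.029]]
contact_force: [-0.0, -0.2, -4.1]
finger_gap: 0.0373
```

Request:
{"name": "drive_tool", "arguments": {
  "series": [
    [[0, -0.1, 0, 0.008, 0.033, -0.09, 0.2], [0, -0.2, 0, 0.015, 0.066, -0.18, 0.2], [0, -0.3, 0, 0.023, 0.1, -0.28, 0.2], [0, -0.4, 0, 0.03, 0.133, -0.37, 0.2], [0, -0.5, 0, 0.038, 0.166, -0.46, 0.2], [0, -0.6, 0, 0.046, 0.2, -0.55, 0.2], [0, -0.7, 0, 0.053, 0.233, -0.65, 0.2], [0, -0.8, 0, 0.061, 0.266, -0.74, 0.2], [0, -0.9, 0, 0.068, 0.3, -0.83, 0.2], [0, -1, 0, 0.076, 0.332, -0.925, 0.2]]
  ]
}}

```text
time: 14.77
ee_pos: [0.4359, 0.0789, 0.3566]
eef_rot: [[0.709, 0.109, 0.697], [-0.683, -0.139, 0.717], [0.176, -0.984, -0.024]]
contact_force: [0.1, 0.9, -4.4]
finger_gap: 0.0376
```

Request:
{"name": "drive_tool", "arguments": {
  "series": [
    [[0.02, -0.1, 0, 0.008, 0.033, -0.09, 0.2], [0.04, -0.2, 0, 0.015, 0.066, -0.18, 0.2], [0.07, -0.3, 0, 0.023, 0.1, -0.28, 0.2], [0.1, -0.4, 0, 0.03, 0.133, -0.37, 0.2], [0.14, -0.5, 0, 0.038, 0.166, -0.46, 0.2], [0.18, -0.6, 0, 0.046, 0.2, -0.55, 0.2], [0.22, -0.7, 0, 0.053, 0.233, -0.65, 0.2], [0.26, -0.8, 0, 0.061, 0.266, -0.74, 0.2], [0.3, -0.9, 0, 0.068, 0.3, -0.83, 0.2], [0.33, -1, 0, 0.076, 0.332, -0.925, 0.2]]
  ]
}}

```text
time: 15.6
ee_pos: [0.4861, -0.0713, 0.3565]
eef_rot: [[0.346, -0.114, 0.931], [-0.936, -0.1, 0.336], [0.055, -0.988, -0.142]]
contact_force: [-0.1, 0.2, -4.0]
finger_gap: 0.0376
```

Request:
{"name": "drive_tool", "arguments": {
  "series": [
    [[0.05, -0.07, 0, 0.008, 0.033, -0.09, 0.2], [0.1, -0.14, 0, 0.015, 0.066, -0.18, 0.2], [0.15, -0.21, 0, 0.023, 0.1, -0.28, 0.2], [0.2, -0.28, 0, 0.03, 0.133, -0.37, 0.2], [0.25, -0.35, 0, 0.038, 0.166, -0.46, 0.2], [0.3, -0.42, 0, 0.046, 0.2, -0.55, 0.2], [0.35, -0.5, 0, 0.053, 0.233, -0.65, 0.2], [0.4, -0.57, 0, 0.061, 0.266, -0.74, 0.2], [0.46, -0.64, 0, 0.068, 0.3, -0.83, 0.2], [0.48, -0.65, 0, 0.076, 0.332, -0.925, 0.2]]
  ]
}}

```text
time: 16.43
ee_pos: [0.5587, -0.1699, 0.3557]
eef_rot: [[-0.106, -0.295, 0.95], [-0.994, 0.033, -0.101], [-0.001, -0.955, -0.296]]
contact_force: [0.2, -0.6, -4.7]
finger_gap: 0.0373
```

Run:
```python
from goal import *
exec(open('grip.py').read())
p,R=st()
print('rot err',Ro.from_matrix(Rt@R.T).as_rotvec()*2,'units')
for f in(.12,.03,0):print(f,(tcp(-.025,0,f)-p)/.15)
a,wa=cloud('scene');save(a,'s7.png')
```

```text
t 16.4333 tsz 0.5242483384310731 -0.2572845410094544 0.3556583253429629 F [ 0.2402 -0.5981 -4.7363] gap 0.037253820173986776
[[-0.106  -0.2945  0.9497]
 [-0.9944  0.0326 -0.1009]
 [-0.0012 -0.9551 -0.2963]] [-0.4496  0.3747  1.1229 -0.1054  1.9268 -0.3662]
n 9066 y= -0.001 x + 0.001 z + -0.0503 x [-0.0337  0.0125] z [-0.0159  0.0152]
t 16.4833 tsz 0.524245550668275 -0.2572065773283199 0.3550467978733424 F [-1.5807  0.1147 -5.079 ] gap 0.03738811844449562
[[-0.1085 -0.2959  0.949 ]
 [-0.9941  0.0341 -0.103 ]
 [-0.0019 -0.9546 -0.2979]] [-0.4498  0.3761  1.1225 -0.1047  1.9277 -0.364 ]
rot err [-0.0043 -0.0046  0.0134] units
0.12 [-0.0041  0.0135 -0.5924]
0.03 [-0.1805  0.0316 -1.1656]
0 [-0.2392  0.0376 -1.3567]
```

View pics/s7.png

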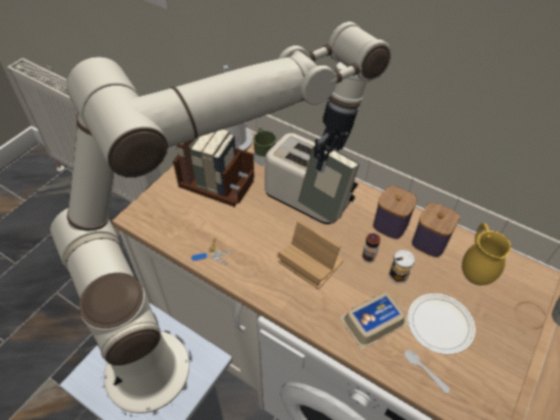

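Request:
{"name": "drive_tool", "arguments": {
  "series": [
    [[0, 0.002, -0.06, 0, 0, 0.013, 0.2], [0, 0.004, -0.13, 0, 0, 0.013, 0.2], [0, 0.006, -0.2, 0, 0, 0.013, 0.2], [0, 0.008, -0.27, 0, 0, 0.013, 0.2], [0, 0.01, -0.34, 0, 0, 0.013, 0.2], [0, 0.012, -0.41, 0, 0, 0.013, 0.2], [0, 0.0135, -0.48, 0, 0, 0.013, 0.2], [0, 0.0135, -0.54, 0, 0, 0.013, 0.2], [-0.004, 0.0135, -0.592, 0, 0, 0.013, 0.2], [-0.004, 0.0135, -0.592, 0, 0, 0.013, 0.2]]
  ]
}}

```text
time: 17.37
ee_pos: [0.5562, -0.1657, 0.2674]
eef_rot: [[-0.096, -0.296, 0.95], [-0.995, 0.031, -0.091], [-0.002, -0.955, -0.298]]
contact_force: [-0.3, 0.2, -3.7]
finger_gap: 0.0375
```

Request:
{"name": "drive_tool", "arguments": {
  "series": [
    [[-0.018, 0.002, -0.06, 0, 0, 0, 0.2], [-0.037, 0.004, -0.12, 0, 0, 0, 0.2], [-0.058, 0.006, -0.19, 0, 0, 0, 0.2], [-0.08, 0.008, -0.26, 0, 0, 0, 0.2], [-0.101, 0.01, -0.33, 0, 0, 0, 0.2], [-0.123, 0.012, -0.4, 0, 0, 0, 0.2], [-0.142, 0.014, -0.46, 0, 0, 0, 0.2], [-0.16, 0.016, -0.52, 0, 0, 0, 0.2], [-0.176, 0.018, -0.573, 0, 0, 0, 0.2], [-0.176, 0.018, -0.573, 0, 0, 0, 0.2]]
  ]
}}

```text
time: 18.2
ee_pos: [0.5293, -0.1628, 0.1816]
eef_rot: [[-0.096, -0.297, 0.95], [-0.995, 0.031, -0.091], [-0.002, -0.955, -0.298]]
contact_force: [-0.8, 0.3, -5.8]
finger_gap: 0.0377
```

Run:
```python
from goal import *
p,R=st()
print('rot err',Ro.from_matrix(Rt@R.T).as_rotvec()*2,'units')
for f in(.03,0.005,0,-.003):print(f,(tcp(-.025,0,f)-p)/.15)
a,wa=cloud('scene');b,wb=cloud('top');i,w=cloud('wrist')
f=lambda im,x,y,w,h:cv2.resize(im[y:y+h,x:x+w],(400,300),interpolation=cv2.INTER_CUBIC)
save(np.hstack([f(a,255,190,120,90),f(b,280,175,100,75)]),'s8.png')
# seat-frame coords of stand/book points seen
for n,q in(('scene',wa),('top',wb)):
    d=(q-seat);X,Y,S=d@xs,d@ys,d@zs
    m=(np.abs(Y)<.07)&(X>-.03)&(X<-.001)&(S>-.01)&(S<.02)
    m2=(np.abs(Y)<.07)&(X>-.02)&(X<.02)&(S>.03)&(S<.085)
    m3=(np.abs(Y)<.07)&(X>-.05)&(X<-.022)&(S>.0)&(S<.16)
    for mm in(m,m2,m3): print(n,mm.sum(),np.median(X[mm]),np.median(S[mm]),np.percentile(Y[mm],[2,98]) if mm.any() else '')
```

```text
t 18.2 tsz 0.49636543178181136 -0.2455166529489153 0.18157128147935153 F [-0.8369  0.3423 -5.8404] gap 0.03767242448088759
[[-0.0962 -0.2966  0.9502]
 [-0.9954  0.031  -0.0911]
 [-0.0024 -0.9545 -0.2982]] [-0.4585  0.3823  1.4551 -0.1037  1.5891 -0.3495]
rot err [-0.0053 -0.005  -0.0112] units
0.03 [ 0.0155 -0.0156 -0.0091]
0.005 [-0.0335 -0.0106 -0.1683]
0 [-0.0433 -0.0096 -0.2002]
-0.003 [-0.0492 -0.009  -0.2193]
scene 215 -0.020198416210830798 -0.0006254372951504595 [-0.0684  0.0651]
scene 117 -0.000834355379759759 0.0578790486673361 [-0.0696 -0.0528]
scene 1499 -0.04625664070252957 0.09092189284689414 [-0.0572  0.0574]
top 21 -0.02194560304991745 -0.0001438804615009331 [-0.0696 -0.0622]
top 2 -0.0008510190116737573 0.062362392727997255 [-0.0688 -0.0687]
top 644 -0.04667159904258185 0.08145174885972262 [-0.0617  0.0135]
```

View pics/s8.png

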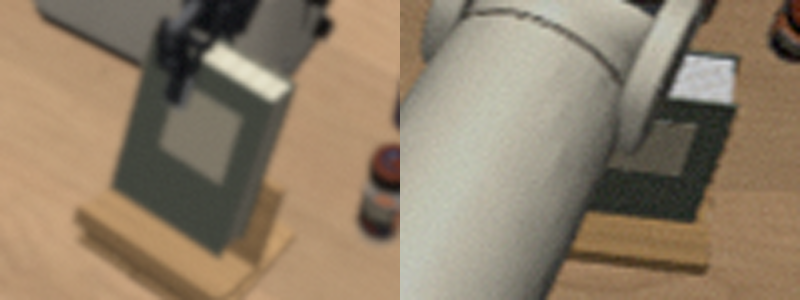

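Request:
{"name": "drive_tool", "arguments": {
  "series": [
    [[0.01, -0.005, -0.02, 0, 0, -0.011, 0.2], [0.006, -0.01, -0.05, 0, 0, -0.011, 0.2], [0, -0.01, -0.07, 0, 0, -0.011, 0.2], [-0.006, -0.01, -0.09, 0, 0, -0.011, 0.2], [-0.012, -0.01, -0.11, 0, 0, -0.011, 0.2], [-0.018, -0.01, -0.13, 0, 0, -0.011, 0.2], [-0.025, -0.01, -0.15, 0, 0, -0.011, 0.2], [-0.03, -0.01, -0.16, 0, 0, -0.011, 0.2], [-0.0335, -0.01, -0.168, 0, 0, -0.011, 0.2], [-0.0335, -0.01, -0.168, 0, 0, -0.011, 0.2]]
  ]
}}

```text
time: 19.18
ee_pos: [0.5254, -0.1648, 0.1583]
eef_rot: [[-0.102, -0.294, 0.95], [-0.995, 0.031, -0.097], [-0.001, -0.955, -0.295]]
contact_force: [-0.1, -0.3, -4.6]
finger_gap: 0.037
```

Request:
{"name": "drive_tool", "arguments": {
  "series": [
    [[-0.001, 0, -0.004, 0, 0, 0, 0.2], [-0.0025, 0, -0.008, 0, 0, 0, 0.2], [-0.004, 0, -0.012, 0, 0, 0, 0.2], [-0.005, 0, -0.016, 0, 0, 0, 0.2], [-0.006, 0, -0.02, 0, 0, 0, 0.2], [-0.007, 0, -0.024, 0, 0, 0, 0.2], [-0.0085, 0, -0.028, 0, 0, 0, 0.2], [-0.01, 0, -0.032, 0, 0, 0, 0.2], [-0.01, 0, -0.032, 0, 0, 0, 0.2], [-0.01, 0, -0.032, 0, 0, 0, 0.2]]
  ]
}}

```text
time: 20.02
ee_pos: [0.5241, -0.1648, 0.1537]
eef_rot: [[-0.102, -0.293, 0.951], [-0.995, 0.031, -0.097], [-0.001, -0.956, -0.295]]
contact_force: [-0.5, -1.0, -4.7]
finger_gap: 0.0373
```

```bash
cat > chk.py <<'E'
from goal import *
p,R=st()
d=p-seat;print('tcp in seat frame',d@xs,d@ys,d@zs,'goal',-.019,.02,ZT)
f=np.array(readout.read_state()['contact_force']);print('F seat axes',f@xs,f@ys,f@zs)
E
python3 chk.py
```

```text
t 20.0167 tsz 0.49094209815105905 -0.2467138334903362 0.1536910231603295 F [-0.5181 -1.0141 -4.6516] gap 0.037278691285677526
[[-0.1016 -0.2933  0.9506]
 [-0.9948  0.031  -0.0967]
 [-0.0011 -0.9555 -0.295 ]] [-0.4658  0.3961  1.4943 -0.1043  1.5327 -0.3454]
tcp in seat frame -0.024306905070334613 0.019520812886424318 0.11986126653180873 goal -0.019 0.02 0.1174
F seat axes 0.980908973237882 -1.0616130933584227 -4.565589269108988
```

Request:
{"name": "drive_tool", "arguments": {
  "series": [
    [[0.008, -0.001, -0.003, 0, 0, 0, 0.2], [0.016, -0.002, -0.005, 0, 0, 0, 0.2], [0.025, -0.0025, -0.008, 0, 0, 0, 0.2], [0.024, -0.0025, -0.011, 0, 0, 0, 0.2], [0.023, -0.0025, -0.015, 0, 0, 0, 0.2], [0.022, -0.0025, -0.019, 0, 0, 0, 0.2], [0.02, -0.0025, -0.023, 0, 0, 0, 0.2], [0.019, -0.0025, -0.027, 0, 0, 0, 0.2], [0.018, -0.0025, -0.03, 0, 0, 0, 0.2], [0.018, -0.0025, -0.03, 0, 0, 0, 0.2]]
  ]
}}

```text
time: 20.85
ee_pos: [0.5275, -0.1651, 0.1508]
eef_rot: [[-0.102, -0.292, 0.951], [-0.995, 0.031, -0.097], [-0.001, -0.956, -0.294]]
contact_force: [0.7, 3.6, 5.3]
finger_gap: 0.0374
```

```bash
python3 chk.py
```

```text
t 20.85 tsz 0.4941907063039023 -0.24753278033088566 0.15080105767805774 F [0.6896 3.6488 5.3037] gap 0.03740727820180687
[[-0.1016 -0.2919  0.951 ]
 [-0.9948  0.0306 -0.0969]
 [-0.0008 -0.9559 -0.2935]] [-0.4639  0.4058  1.4872 -0.1035  1.5287 -0.3433]
tcp in seat frame -0.020252764276701272 0.019574557655924626 0.11809028324334289 goal -0.019 0.02 0.1174
F seat axes -1.2668904740478757 3.70007713697757 5.159782443447784
```

Request:
{"name": "drive_tool", "arguments": {
  "series": [
    [[0.004, 0, -0.001, 0, 0, 0, 0.2], [0.004, 0, -0.001, 0, 0, 0, 0.44], [0.004, 0, -0.001, 0, 0, 0, 0.46], [0.004, 0, -0.001, 0, 0, 0, 0.48], [0.004, 0, -0.001, 0, 0, 0, 0.5], [0.004, 0, -0.001, 0, 0, 0, 0.53], [0.004, 0, -0.001, 0, 0, 0, 0.56], [0.004, 0, -0.001, 0, 0, 0, 0.6], [0.004, 0, -0.001, 0, 0, 0, 0.65], [0.004, 0, -0.001, 0, 0, 0, 0.65]]
  ]
}}

```text
time: 21.68
ee_pos: [0.5274, -0.1652, 0.149]
eef_rot: [[-0.102, -0.293, 0.951], [-0.995, 0.031, -0.097], [-0.001, -0.955, -0.295]]
contact_force: [0.4, -0.0, 0.3]
finger_gap: 0.0554
```

```bash
python3 chk.py; python3 grip.py
```

```text
t 21.6833 tsz 0.494120494227155 -0.24762999598007496 0.14901509848544223 F [ 0.4039 -0.0015  0.3417] gap 0.055448146366088184
[[-0.1016 -0.2934  0.9506]
 [-0.9948  0.031  -0.0968]
 [-0.001  -0.9555 -0.295 ]] [-0.464   0.4089  1.4872 -0.1039  1.5272 -0.3431]
tcp in seat frame -0.01976560164666844 0.01946243514182889 0.11637152465911525 goal -0.019 0.02 0.1174
F seat axes 0.28302599215707663 0.039620349837899374 0.4452124639500963
t 21.6833 tsz 0.494120494227155 -0.24762999598007496 0.14901509848544223 F [ 0.4039 -0.0015  0.3417] gap 0.055448146366088184
[[-0.1016 -0.2934  0.9506]
 [-0.9948  0.031  -0.0968]
 [-0.001  -0.9555 -0.295 ]] [-0.464   0.4089  1.4872 -0.1039  1.5272 -0.3431]
n 8886 y= 0.000 x + 0.006 z + -0.0520 x [-0.0337  0.0108] z [-0.0147  0.0163]
```

Request:
{"name": "drive_tool", "arguments": {
  "series": [
    [[0.01, -0.001, 0.033, 0, 0, 0, 0.65], [0.031, -0.003, 0.1, 0, 0, 0, 0.65], [0.055, -0.006, 0.18, 0, 0, 0, 0.65], [0.083, -0.008, 0.27, 0, 0, 0, 0.65], [0.111, -0.011, 0.36, 0, 0, 0, 0.65], [0.14, -0.014, 0.455, 0, 0, 0, 0.65], [0.17, -0.017, 0.55, 0, 0, 0, 0.65], [0.2, -0.02, 0.65, 0, 0, 0, 0.65], [0.235, -0.024, 0.764, 0, 0, 0, 0.65], [0.26, -0.027, 0.845, 0, 0, 0, 0.65]]
  ]
}}

```text
time: 22.57
ee_pos: [0.5676, -0.1696, 0.2792]
eef_rot: [[-0.101, -0.29, 0.952], [-0.995, 0.029, -0.097], [0.0, -0.957, -0.291]]
contact_force: [-0.8, -0.1, -0.2]
finger_gap: 0.0552
```

Request:
{"name": "drive_tool", "arguments": {
  "series": [
    [[0, 0, 0.1, 0, 0, 0, 0.65], [0, 0.1, 0.2, 0, 0, 0, 0.65], [0, 0.2, 0.3, 0, 0, 0, 0.65], [0, 0.35, 0.3, 0, 0, 0, 0.65], [0, 0.5, 0.3, 0, 0, 0, 0.65], [-0.1, 0.65, 0.3, 0, 0, 0, 0.65], [-0.2, 0.8, 0.3, 0, 0, 0, 0.65], [-0.3, 0.95, 0.3, 0, 0, 0, 0.65], [-0.3, 1, 0.3, 0, 0, 0, 0.65], [-0.3, 1, 0.3, 0, 0, 0, 0.65]]
  ]
}}

```text
time: 23.4
ee_pos: [0.5217, -0.0178, 0.3226]
eef_rot: [[-0.099, -0.291, 0.952], [-0.995, 0.03, -0.094], [-0.001, -0.956, -0.292]]
contact_force: [0.5, 0.7, -0.5]
finger_gap: 0.0554
```

Run:
```python
from goal import *
st()
a,wa=cloud('scene');b,wb=cloud('top')
f=lambda im,x,y,w,h:cv2.resize(im[y:y+h,x:x+w],(400,300),interpolation=cv2.INTER_CUBIC)
save(np.vstack([np.hstack([f(a,255,190,120,90),f(b,280,165,120,90)]),np.hstack([f(a,150,100,120,90),f(b,120,135,120,90)])]),'f.png')
z=np.load('c0.npz')
for n,q,q0 in(('scene',wa,z['wa']),('top',wb,z['wb'])):
    d=q-seat;X,Y,S=d@xs,d@ys,d@zs
    m=(np.abs(Y)<.08)&(X>-.06)&(X<-.025)&(S>.02)&(S<.16)
    k=d[m];A=np.c_[Y[m],S[m],np.ones(m.sum())];c=np.linalg.lstsq(A,X[m],rcond=None)[0]
    print(n,m.sum(),'front cover x=%.3f y + %.3f z + %.4f'%tuple(c),'Y',np.percentile(Y[m],[1,99]))
    m=(np.abs(Y)<.08)&(X>-.035)&(X<-.005)&(S>.14)&(S<.2);print(' head z',np.percentile(S[m],[10,50,90]),'Y',np.percentile(Y[m],[1,99]))
    for nm,(x0,x1,y0,y1) in dict(egg=(.3,.52,-.5,-.32),jar=(.52,.62,-.34,-.27)).items():
        for Q in(q0,q):
            e=(Q[...,0]>x0)&(Q[...,0]<x1)&(Q[...,1]>y0)&(Q[...,1]<y1)&(Q[...,2]>.05)&(Q[...,2]<.12);print(' ',nm,e.sum(),Q[e].mean(0))
```

```text
t 23.4 tsz 0.5120756327118305 -0.10115318869859333 0.3226422904636525 F [ 0.5478  0.7052 -0.4768] gap 0.05540525206475291
[[-0.0991 -0.2908  0.9517]
 [-0.9951  0.0299 -0.0944]
 [-0.001  -0.9563 -0.2923]] [-0.2415  0.2126  1.3825 -0.042   1.8402 -0.1477]
scene 1552 front cover x=0.001 y + 0.004 z + -0.0382 Y [-0.0605  0.0554]
 head z [0.1523 0.1672 0.1697] Y [-0.0588  0.0559]
  egg 1768 [ 0.4183 -0.4304  0.069 ]
  egg 1758 [ 0.4184 -0.4302  0.069 ]
  jar 217 [ 0.6051 -0.3226  0.0851]
  jar 222 [ 0.6056 -0.3229  0.0852]
top 1088 front cover x=0.003 y + 0.003 z + -0.0388 Y [-0.0568  0.0597]
 head z [0.1655 0.1685 0.1712] Y [-0.0533  0.0598]
  egg 1680 [ 0.4253 -0.4204  0.0703]
  egg 1675 [ 0.4249 -0.4205  0.0703]
  jar 165 [ 0.6079 -0.3137  0.0918]
  jar 168 [ 0.6081 -0.3135  0.0924]
```

View pics/f.png

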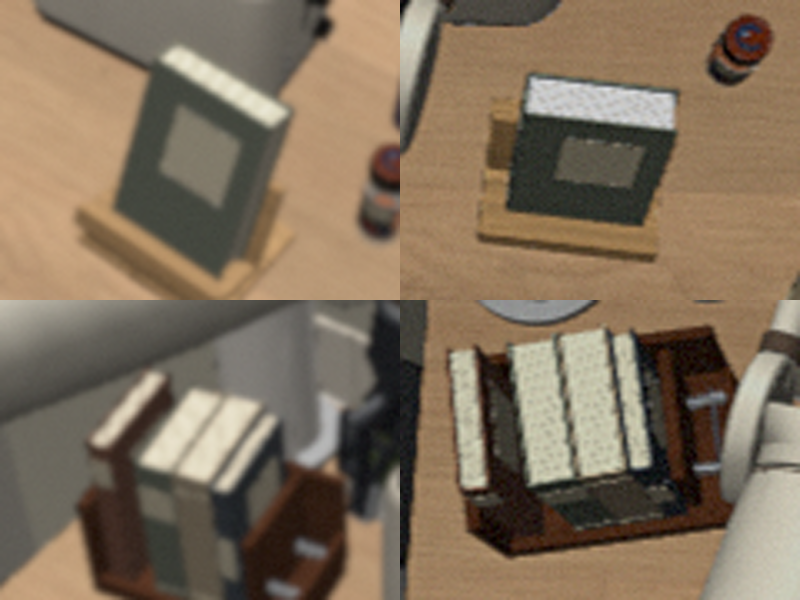

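Cookbook is seated on the stand and the other books are upright, so I'm handing in.

```bash
python3 -c "
from rig import r
print(r.close_job())"
```

```text
the job is handed in; nothing more can be done
None
```

The cookbook is on the recipe stand, and I handed the job in at about 23 s of the 64 s limit; no verdict was reported.

- **Fetching:** I hooked the cookbook by the trough behind the top of its spine and tipped it forward to about 0.51 rad. I then gripped it at 60 N across the covers, lifted it out and turned it a quarter turn. I lowered it until it touched the ledge, at roughly 10 N against the 45 N limit, and released it.
- **Placement:** In the stand's frame the book's centre is at x about -0.0195 m and within about 3 mm of the middle. The front cover lies within 0.01 rad of the back rest, the head is at about 0.172 m, and the spine is on the left.
- **Other books and bystanders:** The last pictures show the four other books standing upright in the rack, judged by eye rather than measured. The egg box and spice jar moved less than 1 mm in both views.
- **Robot:** The gripper is clear of everything. None of these checks failed or disagreed.

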